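# Clamp a bottle in the quick-release vise

## Task

The brown bottle's cap is stuck: clamp the bottle upright in the quick-release vise so that both hands are free for the cap. Stand it on the vise table in the V of the fixed jaw, hold the black release lever down while you slide the moving jaw gently up to the glass, and let the lever spring back. Then turn the four-spoked handle clockwise (tops of the spokes away from you) until the jaw's soft pad is pressed in by about 5 mm, a little under half a turn past contact, and let go; leave the other things on the bench alone.

Things in the scene. Friction and masses are not known exactly. Their poses are not given: they have to be found in the camera images.
- bottle: brown reagent bottle with black cap, 60 mm across, 122 mm tall, about 0.22 kg; loose, stands free on the bench to the left of the vise. Origin at the centre of its underside, z up. Grasp round the body, 70 to 95 mm above its underside (its top needs room below the gripper); it takes up its full 60 mm width up to 110 mm height, also beside the neck.
- vise: grey bolted vise, 300 mm long (y), jaws 96 mm wide (x), 98 mm high. Origin: centre of its underside, z up. +y runs along the screw to the fixed jaw (robot's left) and is the closing direction; +x points away from the robot, the lever sticks out at -x. The V block (120 degrees, opening to -y) ends at y = 90 mm, 26 mm either side of the middle, so fingers on the bottle's x sides go down freely.
- v_seat (a point): on the vise table (30 mm above the bench), at vise y = 71 mm: where the centre of the bottle's underside belongs when it touches both rubber faces of the V; axes as vise. The jaw at full opening leaves about 75 mm between pad and seated bottle.
- pad_face (a point): centre of the front face of the soft rubber pad on the moving jaw, 66 mm above the bench; pad 70 mm wide (x), 50 mm high; axes as vise. It touches a seated bottle when it is 30 mm short of v_seat in vise y.
- vise_slide (a joint): m, travel of slide block, lever, moving jaw and screw towards the fixed jaw: 0 = fully open, 0.085 = end. Free (about 1 N) only with the lever pressed; else its half-nut locks in rack teeth 6 mm apart (up to 1.5 mm play). When the lever goes up the half-nut drops between teeth and may shift the jaw up to 3 mm either way, or drop in only as the screw is turned.
- vise_lever (a joint): rad, quick-release lever: 0 = up (half-nut in the teeth), 0.22 = fully down, positive = paddle pressed. The half-nut is clear of the teeth beyond 0.09 (paddle 4 mm down). Spring: 6 N to start, 9.5 N fully down (10 mm at the paddle).
- lever_pad (a point): centre of the top of the lever's black paddle, 60 mm above the bench when up, 85 mm in front (vise -x) of the screw line, 83 mm behind pad_face in y with the screw at 0; moves with the slide. Paddle 38 mm (x) by 48 mm (y) between upright lips 8 mm high at its y ends: a fingertip pressed down between the lips drags the slide along. The slide block's side begins 41 mm beyond, at vise +x.
- vise_handle (a joint): rad, turn of the screw; positive = tightening = clockwise seen from the handle's end (-y): tops of the spokes move to vise +x. Jaw travel 12 mm per turn (1.9 mm per rad), range -1.2 to 8.8. Friction 0.1 Nm: stays where left. At 0 the four spokes stand up, +x, down, -x; at value q one stands q (modulo a quarter turn) past upright, leaning to +x.
- handle_hub (a point): centre of the handle on the screw axis, 78 mm above the bench, in the plane of the four spokes, 72 mm behind the lever's paddle (vise -y) with the screw at 0; hub 24 mm across, 25 mm long. Spokes end in black balls 15 mm across centred 39.5 mm from the axis; push an upper ball with closed fingers, following its arc up and over the top. The point turns with the handle.
- vise_pad (a joint): m, how far the soft pad is pressed into the moving jaw: 0 = free; 4 N per mm, end at 0.010.
- tweezers: steel tweezers lying flat, 126 mm long, bystander near the bench edge; origin at its centre underside
- timer: white timer, 70 mm, bystander on the left; origin at its centre underside
- dropper: small white dropper bottle, 29 mm across, 70 mm tall, bystander to the right of the vise; origin at the centre of its underside
Mind the look-alikes: they are no part of the job. There is more than one size of the bottle; the one meant has the size given above.

How it is judged:
On the way, in this order (a step that is already met when the one before it is completed fails the run):
1. the bottle stands upright in the V of the fixed jaw, let go (horizontal distance between bottle and v_seat below 0.01 m and z of bottle in the frame of v_seat between -0.003 and 0.003 m and angle between bottle's own z axis and vertical below 0.06 rad and contact force between the fingers and bottle below 0.1 N), for 0.2 s.
2. the moving jaw has been slid up to the bottle (pad within 8 mm of the seated glass) and the lever has sprung back (y of pad_face in the frame of v_seat above -0.038 m and value of joint vise_lever below 0.09 rad), for 0.2 s.
At the end, for the whole second after the job is handed in: The bottle stands upright (within 0.06 rad) on the vise table in the V, within 6 mm of v_seat and at rest, held by the moving jaw with its pad pressed in between 3 and 7.5 mm; the lever is up (below 0.04 rad) (value of joint vise_pad between 0.003 and 0.0075 m and value of joint vise_lever below 0.04 rad and horizontal distance between bottle and v_seat below 0.006 m and z of bottle in the frame of v_seat between -0.003 and 0.004 m and angle between bottle's own z axis and vertical below 0.06 rad and linear speed of bottle below 0.02 m/s); the robot touches nothing.
It fails at once if the jaw is shoved hard against the glass with the lever down (pad pressed in by more than 2 mm) (value of joint vise_lever above 0.095 rad and value of joint vise_pad above 0.002 m).
It fails at once if the bottle is tipped over (angle between bottle's own z axis and vertical above 0.5 rad).
It fails at once if the tweezers, timer or dropper bottle are moved by more than 30 mm (distance of any of tweezers, timer, dropper from where it was at the start of the episode above 0.03 m).
It also fails if it takes over 72 s, if anything falls off the work surface, if the arm or the gripper's body presses on something with over 40 N, if the wrist force passes 120 N, or if a joint passes its speed limit or range.

## Robot

A 6-joint arm with a two-finger parallel gripper is mounted at the origin on a cart in front of the work surface, level with it; the furniture and walls round the work are solid. World frame = base frame: x ahead of the robot, y to its left, z up, the work surface at z = 0. Lengths are in m, angles in rad, forces in N, time in s.
With the tool pointing down it reaches from about 0.35 to 0.975 m from the base axis. Payload 4.9 kg.
Tool frame: the origin (TCP) lies between the finger pads; the fingertips stand 11 mm ahead of it and the grasp point (between the pads) lies 8 mm behind it; z points along the fingers, x is the direction in which the jaws open and shut, and the axes are right-handed (so a half turn about z gives the same grasp; the last joint's range is limited). The gripper opens to 85 mm and grips with 20 to 120 N. Pads are 22 mm wide; open, the fingers measure 114 mm over their backs; the gripper's body (76 mm by 85 mm) begins 54 mm behind the grasp point. The pads swing forward as they close: fully open they stand 13 mm farther back than shut.
Start: joints at [1.001, 0.053, 1.613, -0, 1.476, -0.119], TCP at [0.272, 0.563, 0.242] pointing down, gripper open.
Joint ranges: [-3.01, 3.01], [-1.01, 2.22], [0.06, 2.58], [-1.02, 4.17], [0.09, 2.62], [-3.14, 3.14]. Speed limits (rad/s): [2.57, 2.57, 3.14, 3.14, 3.14, 3.14].

## Interface

Orientations are given as a rotation vector (axis times angle).
In Python, from workcell import arm, vision gives the robot as it stands.
- The arm moves only by the tool jog_arm, never from a script. Its argument "increments" is one flat list of numbers, 7 for each row, row after row: the shift along the tool's x, y, z in cm, then the turn, a rotation vector about the tool's x, y, z in rad, then the closure in counts, from 0 (fully open) to 255 (shut). A call has exactly 10 rows; each row is the pose to reach, as a shift and turn from the pose measured when the call began, along the tool's axes at that moment; what a row does not reach only later rows make up. A row lasts 1/8 s, in which the tool goes at most 62.5 mm and 10.7 degrees, less where a joint would pass 70% of its speed; a pose out of reach is approached as far as the arm can. A call with a gripper value outside its range is refused whole. The fingers move at their own pace and stop on an object; the grip force is fixed at half the most. Time passes only in rows, so rows that repeat a pose let the fingers close, or fill a call up. It gives the time, the measured TCP pose, the force and the opening at its end, in the units of the state.
- arm.get_state(): the state, without advancing time (a new reading comes with each control period).
- vision.capture(name): name is "side" or "top"; returns a dict with "image" (400x640x3 uint8, red, green, blue), "K" (3x3 intrinsics, pixels), "R" (3x3) and "t" (3): a world point X has camera coordinates R X + t. Camera axes: x right, y down, z forward; pixel columns grow to the right and rows downward; lengths in m; the calibration is good to about 2 mm. A picture is of the moment at which its call begins. There is no depth.
- arm.hand_in(): hands the job in, once; it reports no verdict.
The state is a dict: "clock": time; "q": joint angles; "joint_velocities": joint speeds; "joint_torque": joint torques, N m; "tool_pos": TCP position; "tool_rot": TCP orientation; "contact_force": force on the tool from outside, world axes, zero at the start; "moment": the same for the moment, N m; "grip_width": opening from 0.0 (shut) to 1.0 (fully open).
Only numpy, scipy, OpenCV 4.12 (cv2) and the standard library are available. Lean on these libraries where they do the work, as an engineer would, in place of code of your own. Each camera call takes 0.05 s, during which the arm holds its last target. There are 200 camera calls.

## Working session

There is one attempt and no reset: what is moved stays moved. The work goes in short steps, Python scripts to look and compute and a tool call to move; the robot and the scene stay as the last step left them, time stands still between calls to the robot, and variables do not carry over. Pictures are saved under pics/ and viewed, about 8 in all and at most 12, crops included, and the job is handed in when it is done.

Besides the shell and the picture viewer there is one more tool, called after "Emit:" as name(argument=value, ...) on one line, values as JSON. jog_arm: Moves the arm, as the interface text tells. Its arguments: {"type":"object","properties":{"increments":{"type":"array","items":{"type":"number"}}},"required":["increments"]}

```bash
mkdir -p pics; cat > h.py <<'E'
import numpy as np, cv2
from scipy.spatial.transform import Rotation as Rn
from workcell import arm, vision
def snap(n,f):
    c=vision.capture(n); cv2.imwrite('pics/'+f,c['image'][:,:,::-1]); return c
def proj(c,X):
    p=np.asarray(c['K'])@(np.asarray(c['R'])@np.asarray(X,float)+np.asarray(c['t'])); return p[:2]/p[2]
def onz(c,u,v,z):
    R=np.asarray(c['R']);t=np.asarray(c['t']);d=R.T@np.linalg.inv(c['K'])@np.array([u,v,1.]);o=-R.T@t
    return o+d*(z-o[2])/d[2]
def st():
    s=arm.get_state();print(round(s['clock'],2),np.round(s['tool_pos'],4),np.round(s['tool_rot'],3),np.round(s['contact_force'],1),round(s['grip_width'],3));return s
E
python3 - <<'E'
from h import *
import pickle
s=st();print(np.round(Rn.from_rotvec(s['tool_rot']).as_matrix(),3))
d={}
for n in('top','side'):
    c=snap(n,n+'0.png');d[n]={k:c[k] for k in('K','R','t')};print(n,np.round(c['K'],1).tolist(),np.round(c['R'],3).tolist(),np.round(-np.asarray(c['R']).T@np.asarray(c['t']),3))
pickle.dump(d,open('cal.pkl','wb'))
E
```

```text
0.0 [0.272  0.562  0.2411] [ 2.661  1.668 -0.003] [-0.8 -0.1 -0.3] 0.995
[[ 0.436  0.9   -0.001]
 [ 0.9   -0.436 -0.002]
 [-0.002 -0.    -1.   ]]
top [[498.1, 0.0, 323.6], [0.0, 498.1, 201.3], [0.0, 0.0, 1.0]] [[-0.024, -1.0, 0.018], [-0.996, 0.022, -0.091], [0.091, -0.02, -0.996]] [0.39  0.071 1.351]
side [[373.2, 0.0, 318.8], [0.0, 373.2, 197.7], [0.0, 0.0, 1.0]] [[0.873, -0.487, -0.023], [-0.238, -0.384, -0.892], [0.426, 0.784, -0.451]] [ 0.124 -0.677  0.511]
```

View pics/top0.png

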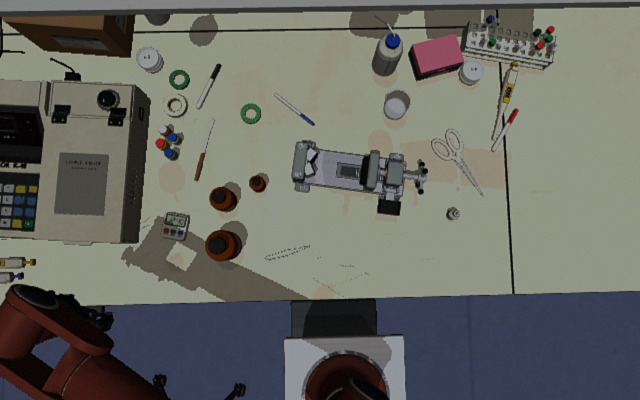

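View pics/side0.png

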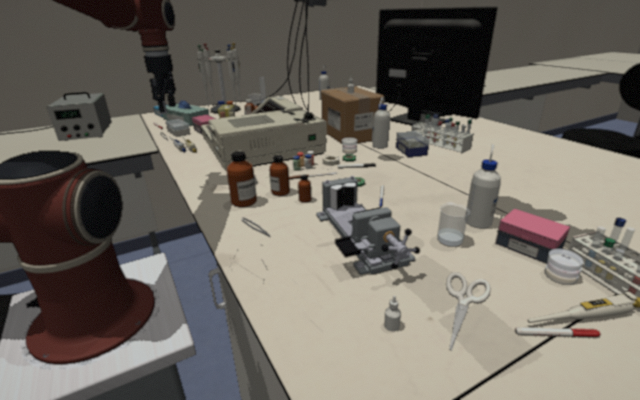

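The top view shows the vise at about (295–425, 140–215), with the V jaw on the left and the handle at (420,178). Three brown bottles stand at (222,245), (222,198) and (258,184); the timer is at (176,226), the tweezers at (288,253) and the dropper at (453,213). I'll zoom in for sizes and points.

```bash
python3 - <<'E'
from h import *
im=cv2.imread('pics/top0.png')
cv2.imwrite('pics/c1.png',cv2.resize(im[130:270,190:450],None,fx=3,fy=3,interpolation=cv2.INTER_CUBIC))
im=cv2.imread('pics/side0.png')
cv2.imwrite('pics/c2.png',cv2.resize(im[140:290,220:430],None,fx=3.8,fy=3.8,interpolation=cv2.INTER_CUBIC))
E
```

```text
(no output)
```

View pics/c1.png

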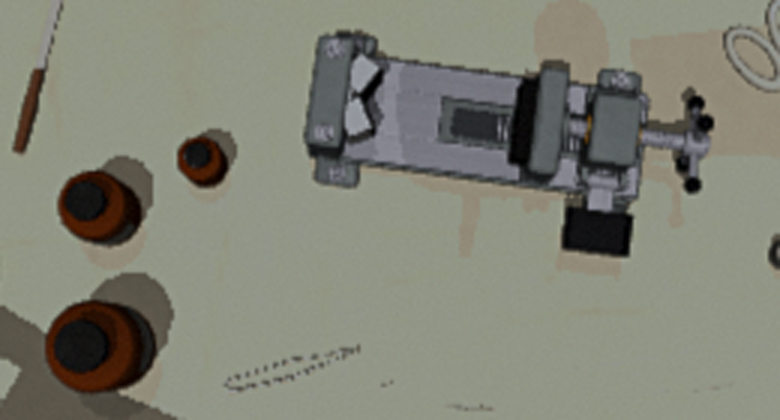

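View pics/c2.png

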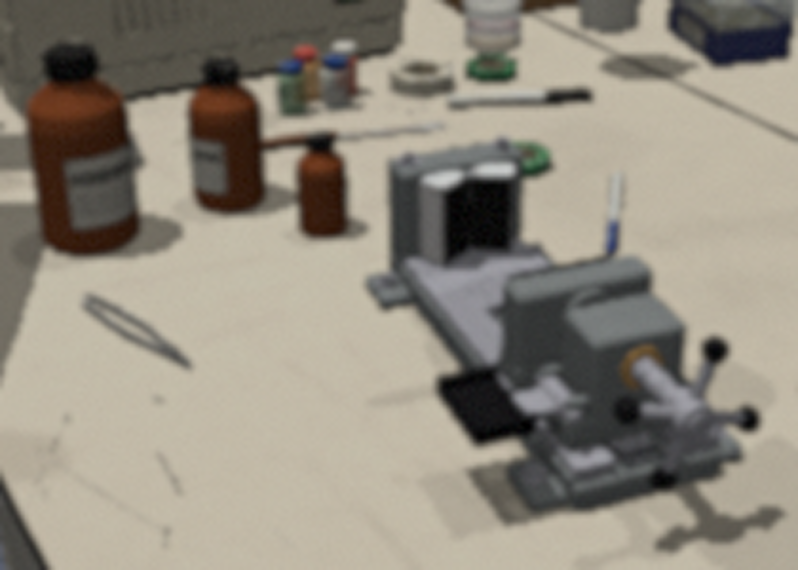

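```bash
cat >> h.py <<'E'
import pickle
cal=pickle.load(open('cal.pkl','rb')) if __import__('os').path.exists('cal.pkl') else None
def c1(U,V): return ((U+.5)/3-.5+190,(V+.5)/3-.5+130)
def c2(U,V): return ((U+.5)/3.8-.5+220,(V+.5)/3.8-.5+140)
def T(p,v):
    x,y,a=p;R=np.array([[np.cos(a),-np.sin(a)],[np.sin(a),np.cos(a)]])
    return np.r_[R@np.asarray(v[:2])+[x,y],v[2]]
E
python3 - <<'E'
from h import *
from scipy.optimize import least_squares
t,s=cal['top'],cal['side']
obs=[(t,c1(597,230),(-.085,-.117,.060)),(t,c1(692,146),(0,-.189,.078)),(t,c1(513.5,121),(0,-.034,.091)),
(t,c1(378.5,102),(0,.090,.098)),(t,c1(383,72),(.026,.09,.098)),(t,c1(374,132),(-.026,.09,.098))]
for c,uv,v in obs: print(v,np.round(onz(c,*uv,v[2]),4))
f=lambda p:np.concatenate([proj(c,T(p,v))-uv for c,uv,v in obs])
r=least_squares(f,[.45,.0,0]);print('vise',np.round(r.x,4));print(np.round(r.fun.reshape(-1,2),2).tolist())
print('vseat',np.round(T(r.x,(0,.071,.03)),4))
o2=[(s,c2(460,410),(-.085,-.117,.060)),(s,c2(690,400),(0,-.189,.078))]
for c,uv,v in o2: print(proj(c,T(r.x,v)),uv)
# bottles: base centre from side (base front bottom), cap top in both
for nm,cap,bl in(('mid',(85,200),(220,62)),('big',(80,346),(70,48)),('small',(198,154),(322,138))):
  # intersect rays of cap centre
  a=[];b=[]
  A=np.zeros((3,3));B=np.zeros(3)
  for c,uv in((t,c1(*cap)),(s,c2(*bl))):
    o=onz(c,*uv,0);q=onz(c,*uv,.2);d=(q-o)/np.linalg.norm(q-o);P=np.eye(3)-np.outer(d,d);A+=P;B+=P@o
  X=np.linalg.solve(A,B);print(nm,np.round(X,4))
  for zz in (0.05,):
    k=np.asarray(s['R'])@np.r_[X[:2],zz]+s['t'];print(' 60mm in side c2 px',.06*373.2/k[2]*3.8)
E
```

```text
(-0.085, -0.117, 0.06) [ 0.4904 -0.1244  0.06  ]
(0, -0.189, 0.078) [ 0.5598 -0.2063  0.078 ]
(0, -0.034, 0.091) [ 0.5828 -0.0516  0.091 ]
(0, 0.09, 0.098) [0.6004 0.0632 0.098 ]
(0.026, 0.09, 0.098) [0.6261 0.0588 0.098 ]
(-0.026, 0.09, 0.098) [0.5748 0.0675 0.098 ]
vise [ 0.5881 -0.0227 -0.1467]
[[0.69, 1.31], [1.28, -0.3], [1.84, -0.17], [-1.25, -0.3], [-1.48, -0.31], [-1.02, -0.26]]
vseat [0.5985 0.0475 0.03  ]
[346.60984068 247.33050556] (340.6842105263158, 247.5263157894737)
[400.39413905 249.41984724] (401.2105263157895, 244.89473684210526)
mid [0.5204 0.3064 0.1226]
 60mm in side c2 px 74.12987651837746
big [0.4011 0.3039 0.1584]
 60mm in side c2 px 77.70740712942822
small [0.5627 0.2179 0.0802]
 60mm in side c2 px 77.60626153756877
```

```bash
cat >> h.py <<'E'
def inc(pos,yaw):
    s=st();R=Rn.from_rotvec(s['tool_rot']).as_matrix()
    c,n=np.cos(yaw),np.sin(yaw);G=np.array([[c,n,0],[n,-c,0],[0,0,-1.]])
    print('cm',np.round(R.T@(np.asarray(pos)-s['tool_pos'])*100,2),'rot',np.round(Rn.from_matrix(R.T@G).as_rotvec(),3))
E
python3 - <<'E'
from h import *
inc((.5205,.3065,.21),-.15)
E
```

```text
0.1 [0.272  0.5621 0.2412] [ 2.661  1.668 -0.003] [-0.7  0.7  0.2] 1.001
cm [-12.17  33.5    3.13] rot [1.00e-03 2.00e-03 1.27e+00]
```

Emit:
jog_arm(increments=[-1.2,3.4,0.3,0,0,0.13,0,-2.4,6.7,0.6,0,0,0.26,0,-3.6,10,0.9,0,0,0.4,0,-4.9,13.4,1.2,0,0,0.54,0,-6.1,16.7,1.5,0,0,0.68,0,-7.5,20.5,1.9,0,0,0.82,0,-9,25,2.3,0,0,0.96,0,-10.6,29.2,2.7,0,0,1.1,0,-12.2,33.5,3.1,0,0,1.27,0,-12.2,33.5,3.1,0,0,1.27,0])

```text
clock: 1.35
tool_pos: [0.5215, 0.3039, 0.2092]
tool_rot: [3.129, -0.242, -0.004]
contact_force: [-0.5, 0.1, -0.8]
grip_width: 1.0
```

```bash
python3 - <<'E'
from h import *
inc((.5205,.3065,.074),-.15)
snap('top','top1.png');snap('side','side1.png')
a=cv2.imread('pics/top1.png')[140:280,170:330];b=cv2.imread('pics/side1.png')[60:240,200:400]
cv2.imwrite('pics/v1.png',np.hstack([cv2.resize(x,(400,350),interpolation=cv2.INTER_CUBIC) for x in(a,b)]))
E
```

```text
1.35 [0.5215 0.3039 0.2092] [ 3.129 -0.242 -0.004] [-0.5  0.1 -0.8] 1.0
cm [-0.11 -0.28 13.52] rot [ 0.003  0.002 -0.004]
```

View pics/v1.png

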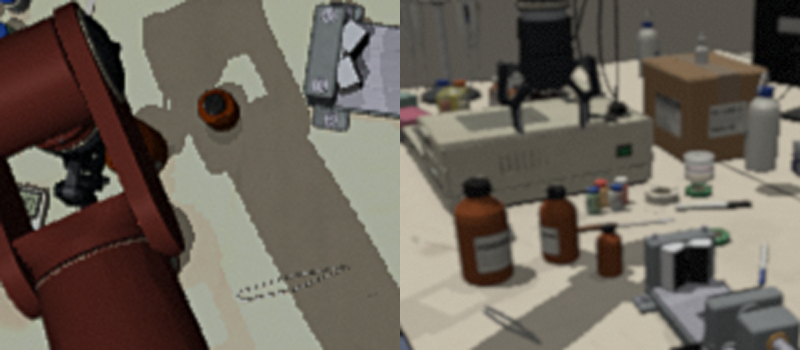

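The gripper is centred over the medium bottle: in the side crop its fingers are at u≈517–590 and the bottle at u≈558. I'll descend and grip.

Emit:
jog_arm(increments=[-0.1,-0.2,3,0,0,0,0,-0.1,-0.2,6,0,0,0,0,-0.1,-0.2,9,0,0,0,0,-0.1,-0.2,11.5,0,0,0,0,-0.1,-0.2,13.5,0,0,0,0,-0.1,-0.2,13.5,0,0,0,40,-0.1,-0.2,13.5,0,0,0,70,-0.1,-0.2,13.5,0,0,0,100,-0.1,-0.2,13.5,0,0,0,130,-0.1,-0.2,13.5,0,0,0,130])

```text
clock: 2.7
tool_pos: [0.5202, 0.3085, 0.0764]
tool_rot: [3.133, -0.235, 0.0]
contact_force: [-0.9, -0.6, 5.6]
grip_width: 0.693
```

```bash
python3 - <<'E'
from h import *
inc((.5205,.3065,.18),-.15)
inc((.5975,.030,.18),-.15)
E
```

```text
2.7 [0.5202 0.3085 0.0764] [ 3.133 -0.235  0.   ] [-0.9 -0.6  5.6] 0.693
cm [  0.06   0.19 -10.36] rot [ 0. -0. -0.]
2.7 [0.5202 0.3085 0.0764] [ 3.133 -0.235  0.   ] [-0.9 -0.6  5.6] 0.693
cm [ 11.81  26.38 -10.35] rot [ 0. -0. -0.]
```

Emit:
jog_arm(increments=[0,0,-2,0,0,0,130,0,0,-6,0,0,0,130,0,0,-10,0,0,0,130,0,0,-13,0,0,0,130,2.5,5,-13,0,0,0,130,5,10,-13,0,0,0,130,7.5,15.5,-13,0,0,0,130,10,21,-13,0,0,0,130,11.8,26.4,-13,0,0,0,130,11.8,26.4,-13,0,0,0,130])

```text
clock: 3.95
tool_pos: [0.5974, 0.0261, 0.2067]
tool_rot: [3.131, -0.244, -0.001]
contact_force: [-0.2, -0.1, -2.8]
grip_width: 0.69
```

```bash
python3 - <<'E'
from h import *
s=st()
inc((.596,.034,.112),-.15)
a=snap('top','top2.png');snap('side','side2.png')
a=cv2.imread('pics/top2.png')[120:230,270:440];b=cv2.imread('pics/side2.png')[100:280,280:440]
cv2.imwrite('pics/v2.png',np.hstack([cv2.resize(a,None,fx=2.6,fy=2.6,interpolation=3)[:286],cv2.resize(b,None,fx=2.0,fy=2.0,interpolation=3)[37:323]]))
E
```

```text
3.95 [0.5974 0.0261 0.2067] [ 3.131e+00 -2.440e-01 -1.000e-03] [-0.2 -0.1 -2.8] 0.69
3.95 [0.5974 0.0261 0.2067] [ 3.131e+00 -2.440e-01 -1.000e-03] [-0.2 -0.1 -2.8] 0.69
cm [-0.26 -0.77  9.47] rot [ 0.001  0.    -0.006]
```

View pics/v2.png

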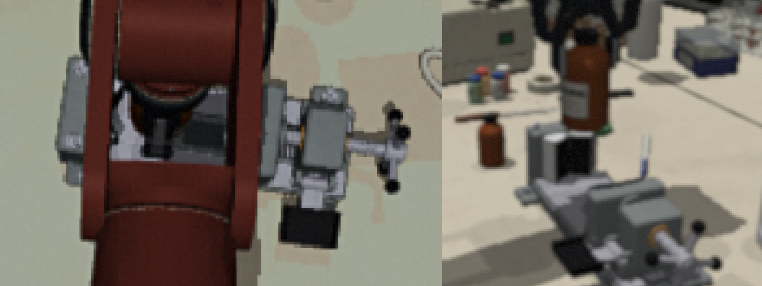

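The bottle is held upright above the table, just in front of the V. Next I lower it.

Emit:
jog_arm(increments=[-0.2,-0.5,1,0,0,-0.005,130,-0.2,-0.5,3,0,0,-0.005,130,-0.2,-0.5,5,0,0,-0.005,130,-0.2,-0.5,7,0,0,-0.005,130,-0.2,-0.5,8.5,0,0,-0.005,130,-0.2,-0.5,9.5,0,0,-0.005,130,-0.2,-0.5,9.7,0,0,-0.005,130,-0.2,-0.5,9.7,0,0,-0.005,130,-0.2,-0.5,9.7,0,0,-0.005,130,-0.2,-0.5,9.7,0,0,-0.005,130])

```text
clock: 5.3
tool_pos: [0.5961, 0.0347, 0.1103]
tool_rot: [-3.133, 0.23, -0.001]
contact_force: [0.1, -0.4, -2.0]
grip_width: 0.689
```

Emit:
jog_arm(increments=[0,-0.1,0,0,0,0,130,0,-0.2,0,0,0,0,130,0,-0.3,0,0,0,0,130,0,-0.4,0,0,0,0,130,0,-0.5,0,0,0,0,130,0,-0.6,0,0,0,0,130,0,-0.7,0,0,0,0,130,0,-0.8,0,0,0,0,130,0,-0.8,0,0,0,0,130,0,-0.8,0,0,0,0,130])

```text
clock: 6.55
tool_pos: [0.5973, 0.0413, 0.1103]
tool_rot: [3.131, -0.23, 0.001]
contact_force: [-0.5, -5.0, -1.2]
grip_width: 0.688
```

Contact with the V shows as −5 N in y. I'll ease off slightly and set it down.

Emit:
jog_arm(increments=[0,0.0,0.1,0,0,0,130,0,0.0,0.2,0,0,0,130,0,0.0,0.3,0,0,0,130,0,0.0,0.4,0,0,0,130,0,0.0,0.45,0,0,0,130,0,0,0.45,0,0,0,130,0,0,0.45,0,0,0,130,0,0,0.45,0,0,0,130,0,0,0.45,0,0,0,130,0,0,0.45,0,0,0,130])

```text
clock: 7.8
tool_pos: [0.5977, 0.0413, 0.1065]
tool_rot: [3.131, -0.23, 0.002]
contact_force: [-0.1, -2.9, 4.3]
grip_width: 0.691
```

Emit:
jog_arm(increments=[0,0,0,0,0,0,90,0,0,0,0,0,0,60,0,0,0,0,0,0,30,0,0,0,0,0,0,0,0,0,0,0,0,0,0,0,0,0,0,0,0,0,0,0,-2,0,0,0,0,0,0,-5,0,0,0,0,0,0,-8,0,0,0,0,0,0,-11,0,0,0,0])

```text
clock: 9.05
tool_pos: [0.5979, 0.0416, 0.2193]
tool_rot: [3.131, -0.23, 0.006]
contact_force: [0.6, -0.1, 0.1]
grip_width: 1.001
```

```bash
python3 - <<'E'
from h import *
s=st()
snap('side','side3.png')
b=cv2.imread('pics/side3.png')[140:280,300:440]
cv2.imwrite('pics/v3.png',cv2.resize(b,None,fx=4,fy=4,interpolation=3))
E
```

```text
9.05 [0.5979 0.0416 0.2193] [ 3.131 -0.23   0.006] [ 0.6 -0.1  0.1] 1.001
```

View pics/v3.png

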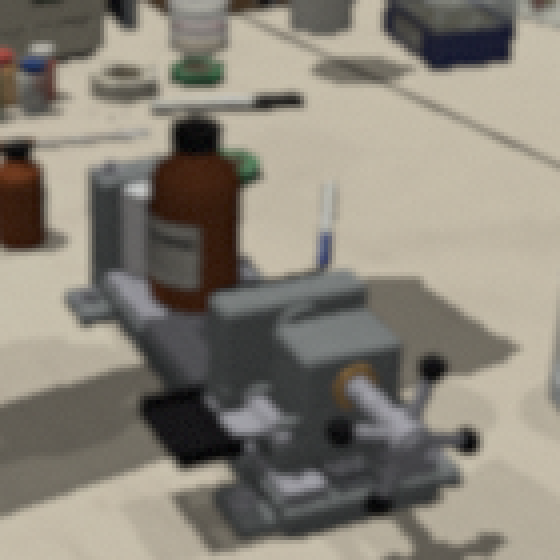

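The bottle is seated upright in the V, and the slide is still open. Next I close the fingers and go above the paddle.

```bash
python3 - <<'E'
from h import *
inc((.4904,-.1244,.10),-.15)
E
```

```text
9.1 [0.6002 0.0415 0.2247] [ 3.131 -0.23   0.018] [1.6 0.4 3.7] 0.998
cm [-8.58 18.   12.4 ] rot [ 0.001 -0.012  0.004]
```

Emit:
jog_arm(increments=[0,0,0,0,0,0,120,-1,2,0,0,-0.01,0,255,-3,6,0,0,-0.01,0,255,-5,10,0,0,-0.01,0,255,-7,14.5,2,0,-0.01,0,255,-8.6,18,5,0,-0.01,0,255,-8.6,18,8.5,0,-0.01,0,255,-8.6,18,11.5,0,-0.01,0,255,-8.6,18,12.4,0,-0.01,0,255,-8.6,18,12.4,0,-0.01,0,255])

```text
clock: 10.35
tool_pos: [0.4893, -0.1244, 0.0992]
tool_rot: [3.132, -0.23, -0.001]
contact_force: [1.0, -0.5, 0.5]
grip_width: -0.001
```

```bash
python3 - <<'E'
from h import *
inc((.4904,-.1244,.064),-.15)
snap('side','side4.png')
b=cv2.imread('pics/side4.png')[140:280,300:440]
cv2.imwrite('pics/v4.png',cv2.resize(b,None,fx=4,fy=4,interpolation=3))
E
```

```text
10.35 [ 0.4893 -0.1244  0.0992] [ 3.132e+00 -2.300e-01 -1.000e-03] [ 1.  -0.5  0.5] -0.001
cm [ 0.11 -0.02  3.52] rot [0.001 0.001 0.003]
```

View pics/v4.png

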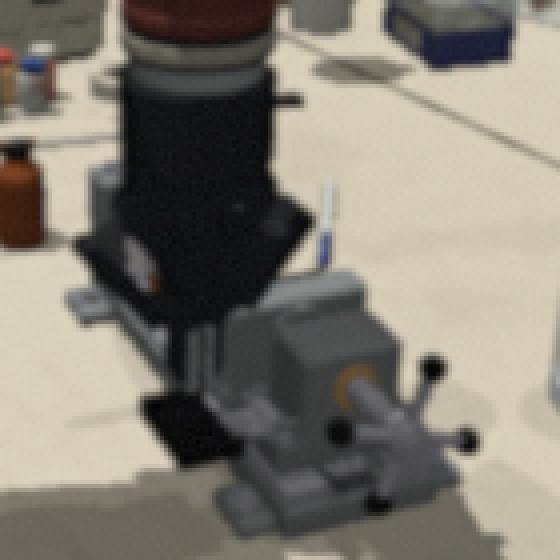

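The fingertips at (190,390) sit directly over the paddle centre at (195,430). Pressing down.

Emit:
jog_arm(increments=[0.1,0,0.8,0,0,0,255,0.1,0,1.6,0,0,0,255,0.1,0,2.2,0,0,0,255,0.1,0,2.6,0,0,0,255,0.1,0,2.9,0,0,0,255,0.1,0,3.2,0,0,0,255,0.1,0,3.5,0,0,0,255,0.1,0,3.6,0,0,0,255,0.1,0,3.6,0,0,0,255,0.1,0,3.6,0,0,0,255])

```text
clock: 11.65
tool_pos: [0.4911, -0.1248, 0.0656]
tool_rot: [3.132, -0.229, -0.0]
contact_force: [-5.7, 1.9, 9.1]
grip_width: 0.004
```

Emit:
jog_arm(increments=[0,0,0.2,0,0,0,255,0,0,0.4,0,0,0,255,0,-0.5,0.4,0,0,0,255,0,-1,0.4,0,0,0,255,0,-1.6,0.4,0,0,0,255,0,-2.2,0.4,0,0,0,255,0,-2.8,0.4,0,0,0,255,0,-3.4,0.4,0,0,0,255,0,-4,0.4,0,0,0,255,0,-4,0.4,0,0,0,255])

```text
clock: 12.9
tool_pos: [0.4974, -0.0851, 0.0634]
tool_rot: [3.132, -0.229, 0.0]
contact_force: [-5.1, 2.2, 10.1]
grip_width: 0.001
```

```bash
python3 - <<'E'
from h import *
st()
c=snap('side','side5.png');snap('top','top5.png')
b=cv2.imread('pics/side5.png')[140:280,300:440];a=cv2.imread('pics/top5.png')[125:225,280:440]
cv2.imwrite('pics/v5.png',np.hstack([cv2.resize(b,(400,400),interpolation=3),cv2.resize(a,(400,250),interpolation=3)[:, :] if 0 else np.vstack([cv2.resize(a,(400,250),interpolation=3),np.zeros((150,400,3),np.uint8)])]))
E
```

```text
12.9 [ 0.4974 -0.0851  0.0634] [ 3.132 -0.229  0.   ] [-5.1  2.2 10.1] 0.001
```

View pics/v5.png

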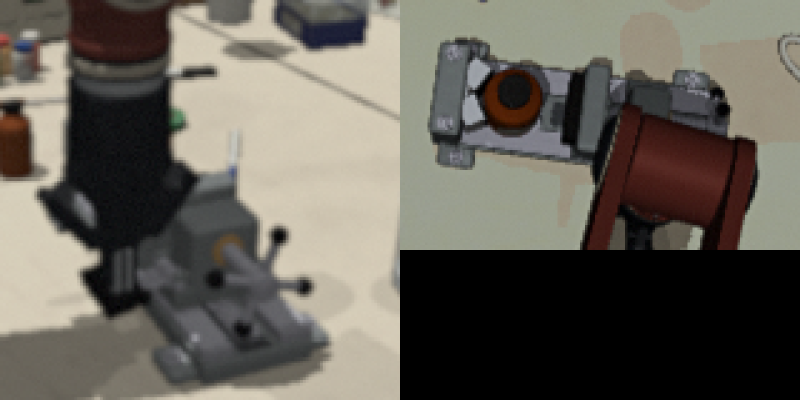

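```bash
python3 - <<'E'
from h import *
t=cal['top']
im=cv2.cvtColor(cv2.imread('pics/top5.png'),cv2.COLOR_BGR2GRAY)
for v in(164,169,174): print(v,im[v,335:356].tolist())
cap=onz(t,326,161.4,.152);print('cap',np.round(cap,4))
ax=np.array([.149,.989])
for u in(346,347,348):
  p=onz(t,u,169,.091);print(u,np.round(p,4),'gap to seat(arm) mm',1e3*(ax@(np.array([.5977,.0425])-p[:2])-.03),'to cap',1e3*(ax@(cap[:2]-p[:2])-.03))
hb=cv2.imread('pics/top5.png');hsv=cv2.cvtColor(hb,cv2.COLOR_BGR2HSV)
print([hsv[161,u].tolist() for u in range(308,340,2)])
E
```

```text
164 [36, 22, 39, 47, 87, 90, 87, 87, 90, 90, 92, 48, 10, 8, 9, 10, 8, 13, 65, 82, 89]
169 [16, 56, 88, 94, 91, 70, 44, 44, 45, 43, 38, 9, 11, 14, 9, 9, 11, 37, 74, 92, 91]
174 [130, 81, 87, 93, 93, 64, 46, 43, 52, 47, 14, 4, 12, 13, 10, 8, 21, 72, 91, 92, 90]
cap [0.5964 0.0386 0.152 ]
346 [ 0.5862 -0.0137  0.091 ] gap to seat(arm) mm 27.31699582054617 to cap 23.254538595438948
347 [ 0.5861 -0.0163  0.091 ] gap to seat(arm) mm 29.85684993275132 to cap 25.79439270764409
348 [ 0.5861 -0.0188  0.091 ] gap to seat(arm) mm 32.39688587607117 to cap 28.334428650963936
[[10, 17, 44], [0, 0, 13], [0, 0, 0], [10, 245, 53], [10, 238, 75], [10, 231, 64], [80, 45, 17], [0, 12, 22], [170, 40, 19], [60, 13, 19], [20, 45, 17], [150, 16, 16], [11, 212, 36], [11, 247, 64], [7, 144, 39], [115, 23, 68]]
```

Emit:
jog_arm(increments=[0,-0.3,0,0,0,0,255,0,-0.6,0,0,0,0,255,0,-0.9,0,0,0,0,255,0,-1.1,0,0,0,0,255,0,-1.3,0,0,0,0,255,0,-1.5,0,0,0,0,255,0,-1.7,0,0,0,0,255,0,-1.8,0,0,0,0,255,0,-1.8,0,0,0,0,255,0,-1.8,0,0,0,0,255])

```text
clock: 14.25
tool_pos: [0.5002, -0.0676, 0.0649]
tool_rot: [3.132, -0.228, -0.001]
contact_force: [-4.8, 1.0, 9.8]
grip_width: 0.003
```

```bash
python3 - <<'E'
from h import *
st()
c=snap('top','top6.png');t=cal['top']
b=cv2.imread('pics/top6.png')
im=cv2.cvtColor(b,cv2.COLOR_BGR2GRAY)
for v in(164,169,174): print(v,im[v,328:352].tolist())
cv2.imwrite('pics/v6.png',cv2.resize(b[130:220,285:405],None,fx=6,fy=6,interpolation=3))
E
```

```text
14.25 [ 0.5002 -0.0676  0.0649] [ 3.132e+00 -2.280e-01 -1.000e-03] [-4.8  1.   9.8] 0.003
164 [16, 15, 16, 17, 35, 37, 34, 36, 22, 41, 48, 64, 21, 8, 10, 10, 6, 14, 63, 82, 88, 90, 91, 89]
169 [41, 40, 40, 39, 37, 39, 25, 18, 57, 89, 95, 31, 8, 8, 12, 8, 12, 40, 75, 93, 91, 89, 89, 89]
174 [26, 20, 21, 18, 18, 34, 76, 129, 82, 88, 48, 15, 11, 9, 11, 6, 18, 72, 91, 92, 90, 91, 91, 93]
```

View pics/v6.png

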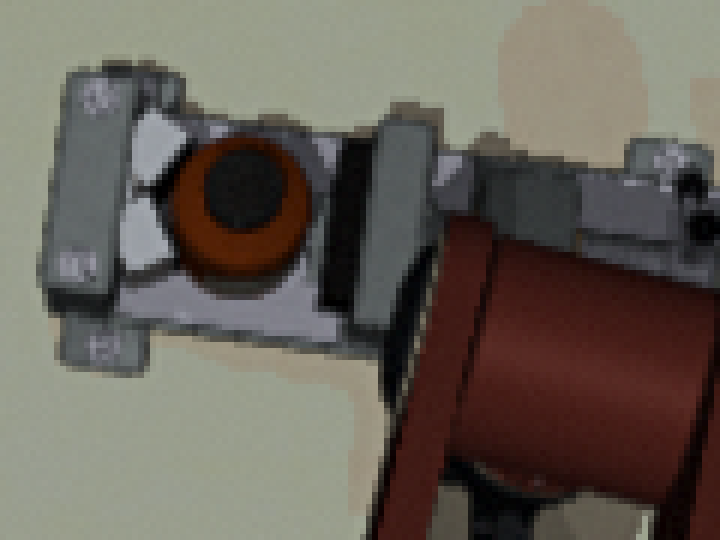

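The gap between pad and glass is about 7–8 mm (glass edge u≈310, pad u≈330 in the crop). I'll creep closer with force checks.

Emit:
jog_arm(increments=[0,-0.1,0,0,0,0,255,0,-0.15,0,0,0,0,255,0,-0.2,0,0,0,0,255,0,-0.25,0,0,0,0,255,0,-0.3,0,0,0,0,255,0,-0.35,0,0,0,0,255,0,-0.4,0,0,0,0,255,0,-0.4,0,0,0,0,255,0,-0.4,0,0,0,0,255,0,-0.4,0,0,0,0,255])

```text
clock: 15.55
tool_pos: [0.5008, -0.0639, 0.0663]
tool_rot: [3.131, -0.228, -0.002]
contact_force: [-6.1, 0.6, 9.2]
grip_width: 0.001
```

```bash
python3 - <<'E'
from h import *
st()
c=snap('top','top7.png')
b=cv2.imread('pics/top7.png')
im=cv2.cvtColor(b,cv2.COLOR_BGR2GRAY)
for v in(164,165,169,174): print(v,im[v,328:352].tolist(),b[v,328:345,2].tolist())
E
```

```text
15.55 [ 0.5008 -0.0639  0.0663] [ 3.131e+00 -2.280e-01 -2.000e-03] [-6.1  0.6  9.2] 0.001
164 [17, 18, 18, 14, 34, 34, 36, 34, 24, 42, 16, 10, 11, 12, 10, 9, 25, 71, 89, 90, 90, 91, 91, 90] [17, 18, 16, 23, 64, 67, 66, 67, 42, 41, 15, 9, 11, 13, 11, 9, 25]
165 [17, 14, 11, 23, 36, 37, 36, 34, 25, 39, 19, 6, 9, 11, 9, 10, 32, 71, 88, 89, 90, 91, 92, 93] [16, 11, 13, 40, 67, 70, 68, 67, 43, 38, 18, 7, 10, 12, 10, 10, 31]
169 [41, 43, 41, 41, 40, 40, 29, 17, 58, 65, 24, 6, 13, 10, 11, 18, 70, 89, 90, 89, 88, 89, 89, 90] [76, 78, 75, 74, 74, 74, 56, 30, 58, 63, 23, 7, 14, 9, 11, 17, 68]
174 [25, 21, 21, 16, 19, 33, 77, 133, 84, 22, 9, 8, 10, 9, 14, 55, 79, 91, 91, 90, 92, 93, 86, 35] [46, 40, 42, 30, 24, 33, 76, 131, 80, 21, 9, 9, 11, 10, 14, 52, 75]
```

The z target drifts upward with each rebase, so I'll press down more while creeping on.

Emit:
jog_arm(increments=[0,0,0.2,0,0,0,255,0,0,0.5,0,0,0,255,0,0,0.6,0,0,0,255,0,-0.1,0.6,0,0,0,255,0,-0.15,0.6,0,0,0,255,0,-0.2,0.6,0,0,0,255,0,-0.25,0.6,0,0,0,255,0,-0.3,0.6,0,0,0,255,0,-0.3,0.6,0,0,0,255,0,-0.3,0.6,0,0,0,255])

```text
clock: 16.85
tool_pos: [0.5014, -0.0613, 0.0623]
tool_rot: [3.13, -0.228, -0.004]
contact_force: [-7.3, 1.0, 12.7]
grip_width: -0.001
```

```bash
python3 - <<'E'
from h import *
st()
c=snap('top','top8.png')
b=cv2.imread('pics/top8.png')
im=cv2.cvtColor(b,cv2.COLOR_BGR2GRAY)
for v in(164,165,169,174): print(v,im[v,328:352].tolist())
E
```

```text
16.85 [ 0.5014 -0.0613  0.0623] [ 3.13  -0.228 -0.004] [-7.3  1.  12.7] -0.001
164 [16, 16, 16, 18, 33, 38, 36, 36, 21, 13, 11, 9, 11, 10, 11, 29, 73, 91, 88, 91, 91, 91, 91, 92]
165 [17, 14, 12, 22, 35, 37, 34, 36, 23, 8, 13, 9, 12, 7, 11, 40, 74, 88, 91, 91, 92, 92, 91, 91]
169 [42, 40, 39, 39, 41, 40, 30, 18, 33, 14, 9, 11, 13, 5, 16, 71, 90, 90, 90, 89, 88, 89, 90, 83]
174 [24, 18, 23, 17, 20, 33, 78, 125, 44, 4, 10, 13, 10, 13, 59, 82, 92, 94, 91, 92, 87, 48, 12, 6]
```

Emit:
jog_arm(increments=[0,0,0.3,0,0,0,255,0,0,0.3,0,0,0,255,0,-0.05,0.3,0,0,0,255,0,-0.1,0.3,0,0,0,255,0,-0.15,0.3,0,0,0,255,0,-0.2,0.3,0,0,0,255,0,-0.2,0.3,0,0,0,255,0,-0.2,0.3,0,0,0,255,0,-0.2,0.3,0,0,0,255,0,-0.2,0.3,0,0,0,255])

```text
clock: 18.15
tool_pos: [0.5018, -0.0596, 0.0621]
tool_rot: [3.13, -0.227, -0.007]
contact_force: [-10.0, 0.8, 18.1]
grip_width: -0.001
```

No contact force in y yet, and the estimated gap is about 1 mm. I'll release the lever straight up.

Emit:
jog_arm(increments=[0,0,-0.2,0,0,0,255,0,0,-0.5,0,0,0,255,0,0,-0.8,0,0,0,255,0,0,-1.2,0,0,0,255,0,0,-2,0,0,0,255,0,0,-3.5,0,0,0,255,0,0,-6,0,0,0,255,0,0,-9,0,0,0,255,0,0,-12,0,0,0,255,0,0,-12,0,0,0,255])

```text
clock: 19.4
tool_pos: [0.5044, -0.0598, 0.1862]
tool_rot: [3.128, -0.227, 0.005]
contact_force: [0.4, 0.1, 0.3]
grip_width: -0.0
```

```bash
python3 - <<'E'
from h import *
st()
c=snap('top','top9.png');snap('side','side9.png')
b=cv2.imread('pics/top9.png')
im=cv2.cvtColor(b,cv2.COLOR_BGR2GRAY)
for v in(164,169,174): print(v,im[v,328:352].tolist())
s=cv2.imread('pics/side9.png')[150:270,300:420]
cv2.imwrite('pics/v9.png',np.hstack([cv2.resize(b[135:215,285:385],(500,400),interpolation=3),cv2.resize(s,(300,300),interpolation=3) if 0 else cv2.resize(s[:,:90],(300,400),interpolation=3)]))
E
```

```text
19.4 [ 0.5044 -0.0598  0.1862] [ 3.128 -0.227  0.005] [0.4 0.1 0.3] -0.0
164 [17, 19, 14, 18, 37, 37, 36, 41, 21, 9, 10, 14, 12, 6, 15, 70, 86, 89, 92, 93, 93, 93, 91, 83]
169 [42, 42, 39, 39, 40, 36, 30, 18, 8, 11, 11, 11, 9, 14, 61, 80, 91, 90, 91, 90, 90, 91, 67, 19]
174 [25, 22, 23, 17, 23, 38, 76, 37, 12, 9, 10, 13, 10, 29, 75, 93, 93, 92, 89, 92, 93, 50, 13, 7]
```

View pics/v9.png

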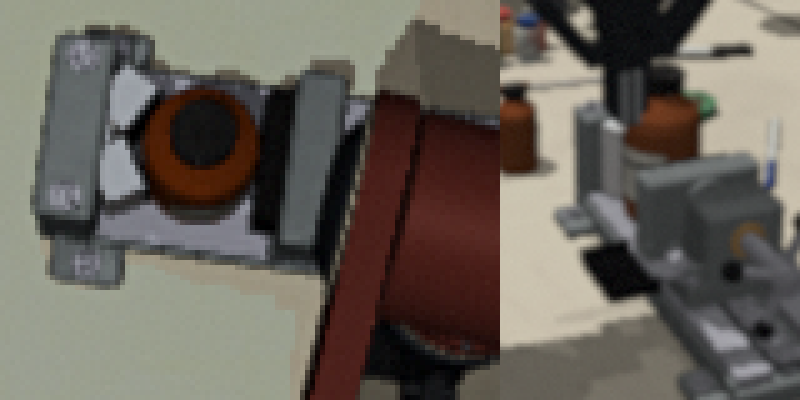

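The pad sits at the glass and the lever is up. Next I get the spoke angles from the earlier side picture, where the balls are at (433,368), (467,440), (342,430) and (378,500) in the v3 crop.

```bash
cat >> h.py <<'E'
A=-.15;VX=np.array([np.cos(A),np.sin(A),0]);VY=np.array([-np.sin(A),np.cos(A),0])
def ball(hub,th,r=.0395): return np.asarray(hub)+r*(np.sin(th)*VX+np.cos(th)*np.array([0,0,1.]))
E
python3 - <<'E'
from h import *
from scipy.optimize import least_squares
s=cal['side']
pts=[(433,368),(467,440),(378,500),(342,430)]
uv=[((u+.5)/4-.5+300,(v+.5)/4-.5+140) for u,v in pts]
f=lambda p:np.concatenate([proj(s,ball((p[0],p[1],.078),p[2]+k*np.pi/2))-uv[k] for k in range(4)])
r=least_squares(f,[.56,-.206,.2]);print(np.round(r.x,4),np.round(r.fun,1))
# current
import itertools
im=cv2.cvtColor(cv2.imread('pics/side9.png'),cv2.COLOR_BGR2GRAY)
pr=[proj(s,ball((.570,-.1415,.078),r.x[2]+k*np.pi/2)) for k in range(4)];print(np.round(pr,1))
for u,v in pr:
    u0,v0=int(round(u)),int(round(v));w=im[v0-8:v0+9,u0-8:u0+9]<45
    ys,xs=np.nonzero(w);print(len(xs),xs.mean()-8+u0,ys.mean()-8+v0)
st()
E
```

```text
[ 0.5638 -0.2075  0.33  ] [ 0.2 -0.4 -0.1 -0.   0.   0.3 -0.2  0. ]
[[389.3 216.3]
 [397.7 234. ]
 [376.9 248.2]
 [367.7 231. ]]
15 390.6666666666667 216.66666666666666
13 399.84615384615387 234.53846153846155
25 378.12 248.84
46 368.6521739130435 230.7826086956522
19.5 [ 0.5023 -0.0592  0.1822] [ 3.13  -0.227 -0.006] [ 1.6  0.8 -0.4] -0.0
```

```bash
python3 - <<'E'
from h import *
hub=np.array([.571,-.142,0])
inc(hub-.016*VX+[0,0,.15],-.15)
E
```

```text
19.5 [ 0.5023 -0.0592  0.1822] [ 3.13  -0.227 -0.006] [ 1.6  0.8 -0.4] -0.0
cm [6.41 7.18 3.23] rot [0.004 0.004 0.005]
```

Go above, then down to TCP z ≈ 0.112 behind the upper ball.

Emit:
jog_arm(increments=[1.5,1.5,0,0,0,0,255,3,3.2,0,0,0,0,255,4.7,5.2,0,0,0,0,255,6.2,7.2,0,0,0,0,255,6.4,7.2,1.5,0,0,0,255,6.4,7.2,3.2,0,0,0,255,6.4,7.2,4.7,0,0,0,255,6.4,7.2,6,0,0,0,255,6.4,7.2,7,0,0,0,255,6.4,7.2,7,0,0,0,255])

```text
clock: 20.75
tool_pos: [0.5544, -0.1395, 0.1113]
tool_rot: [3.13, -0.226, -0.009]
contact_force: [-0.5, 0.2, 0.8]
grip_width: -0.001
```

```bash
python3 - <<'E'
from h import *
inc(np.array([.571,-.142,.110])-.016*VX,-.15)
s=snap('side','side10.png')
b=cv2.imread('pics/side10.png')
cv2.imwrite('pics/v10.png',cv2.resize(b[150:270,310:430],None,fx=5,fy=5,interpolation=3))
E
```

```text
20.75 [ 0.5544 -0.1395  0.1113] [ 3.13  -0.226 -0.009] [-0.5  0.2  0.8] -0.001
cm [ 0.08 -0.    0.13] rot [0.004 0.005 0.006]
```

View pics/v10.png

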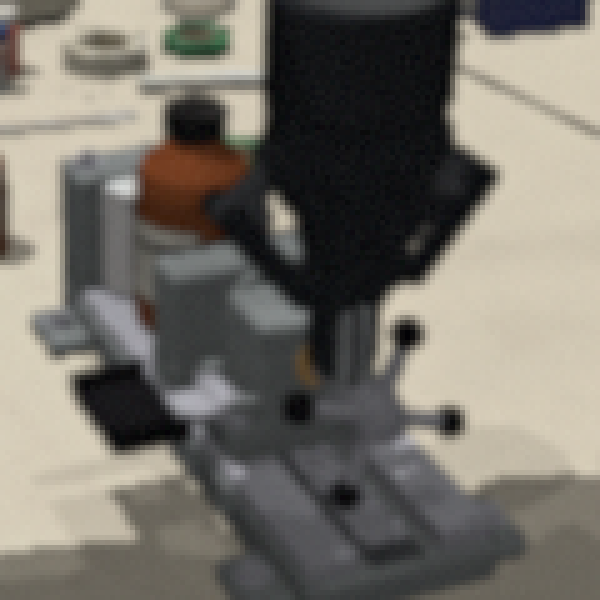

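The fingers (345,330–380) are behind the upper ball at (407,333); the other balls are at (452,422), (345,495) and (298,408). Pushing.

Emit:
jog_arm(increments=[0.4,0,0.1,0,0,0,255,0.8,0,0.1,0,0,0,255,1.1,0,0.1,0,0,0,255,1.4,0,0.1,0,0,0,255,1.7,0,0.1,0,0,0,255,2.0,0,0.1,0,0,0,255,2.3,0,0.2,0,0,0,255,2.6,0,0.2,0,0,0,255,2.8,0,0.2,0,0,0,255,2.8,0,0.2,0,0,0,255])

```text
clock: 22.05
tool_pos: [0.5832, -0.144, 0.1106]
tool_rot: [3.129, -0.227, -0.004]
contact_force: [-3.3, 0.5, -1.2]
grip_width: 0.005
```

```bash
cat >> h.py <<'E'
from scipy.optimize import least_squares
def fit(pts):
    s=cal['side']
    f=lambda p:np.concatenate([proj(s,ball((p[0],p[1],.078),p[2]+k*np.pi/2))-pts[k] for k in range(4)])
    r=least_squares(f,[.57,-.142,.3]);return r.x,r.fun
def qfind(file,hub):
    """score handle angle: dark at 4 balls, bright between"""
    im=cv2.GaussianBlur(cv2.cvtColor(cv2.imread('pics/'+file),cv2.COLOR_BGR2GRAY),(3,3),0).astype(np.float32)
    s=cal['side'];res=[]
    for q in np.arange(0,np.pi/2,.02):
        sc=0
        for k in range(4):
            th=q+k*np.pi/2
            P=np.array([proj(s,ball(hub,th)+.004*(np.sin(a)*VX+np.cos(a)*np.array([0,0,1.])))for a in np.arange(0,6.2,.8)]+[proj(s,ball(hub,th))],np.float32)
            Q=np.array([proj(s,ball(hub,th)+.013*(np.sin(a)*VX+np.cos(a)*np.array([0,0,1.])))for a in th+np.array([-1.2,-.6,0,.6,1.2])],np.float32)
            g=lambda Z:cv2.remap(im,Z[:,0].copy(),Z[:,1].copy(),1).mean()
            sc+=min(g(Q)-g(P),70)
        res.append((sc,q))
    res.sort(reverse=True);return [(round(float(a),1),round(float(b),2)) for a,b in res[:6]]
E
python3 - <<'E'
from h import *
st()
pts=[((u+.5)/5-.5+310,(v+.5)/5-.5+150) for u,v in((407,333),(452,422),(345,495),(298,408))]
x,f=fit(pts);print(np.round(x,4),np.round(f,1))
snap('side','side11.png')
for f in('side10.png','side11.png'): print(f,qfind(f,(x[0],x[1],.078)))
E
```

```text
22.05 [ 0.5832 -0.144   0.1106] [ 3.129 -0.227 -0.004] [-3.3  0.5 -1.2] 0.005
[ 0.573  -0.1439  0.3212] [-0.   0.2 -0.5 -0.   0.2 -0.2  0.3  0.1]
side10.png [(221.6, 0.36), (221.4, 0.34), (220.6, 0.32), (220.1, 0.38), (218.2, 0.3), (216.2, 0.4)]
side11.png [(239.1, 0.86), (239.1, 0.84), (236.7, 0.82), (236.6, 0.88), (232.7, 0.8), (232.6, 0.9)]
```

The handle turned from 0.34 to 0.85 rad. Now I step back for the next ball.

Emit:
jog_arm(increments=[-0.1,0,-1.5,0,0,0,255,-0.1,0,-3.5,0,0,0,255,-0.1,0,-4,0,0,0,255,-2.5,0,-4,0,0,0,255,-5,0,-4,0,0,0,255,-6.3,0,-4,0,0,0,255,-6.3,0,-3,0,0,0,255,-6.3,0,-1.5,0,0,0,255,-6.3,0,0,0,0,0,255,-6.3,0,0,0,0,0,255])

```text
clock: 23.35
tool_pos: [0.5197, -0.1344, 0.1081]
tool_rot: [3.131, -0.227, -0.011]
contact_force: [0.3, -0.0, -0.6]
grip_width: 0.001
```

```bash
python3 - <<'E'
from h import *
inc(np.array([.573,-.144,.110])+.014*VX,-.15)
E
```

```text
23.35 [ 0.5197 -0.1344  0.1081] [ 3.131 -0.227 -0.011] [ 0.3 -0.  -0.6] 0.001
cm [ 6.81  0.19 -0.23] rot [0.003 0.007 0.006]
```

Emit:
jog_arm(increments=[0.6,0.1,-0.1,0,0,0,255,1.4,0.1,-0.2,0,0,0,255,2.1,0.1,-0.2,0,0,0,255,2.8,0.1,-0.2,0,0,0,255,3.5,0.1,-0.2,0,0,0,255,4.2,0.1,-0.2,0,0,0,255,5,0.2,-0.2,0,0,0,255,5.7,0.2,-0.2,0,0,0,255,6.4,0.2,-0.1,0,0,0,255,6.7,0.2,0,0,0,0,255])

```text
clock: 24.6
tool_pos: [0.5849, -0.1459, 0.1064]
tool_rot: [3.131, -0.226, -0.017]
contact_force: [-5.6, 1.2, 1.3]
grip_width: -0.0
```

```bash
cat >> h.py <<'E'
def pad(file):
    """median width of dark pad and jaw positions along vise y in top image (px, subpixel), rows 160..178"""
    im=cv2.cvtColor(cv2.imread('pics/'+file),cv2.COLOR_BGR2GRAY).astype(float)
    o=[]
    for v in range(156,184,3):
        r=im[v,330:375]; 
        # right edge: last dark->bright crossing of 45 within pad
        k=[i for i in range(1,40) if r[i-1]<45<=r[i] and r[i+2]>75]
        e=k[0]-(r[k[0]]-45)/(r[k[0]]-r[k[0]-1])+330 if k else np.nan
        o.append(round(e,2))
    return o
E
python3 - <<'E'
from h import *
st();snap('side','side12.png');snap('top','top12.png')
print(qfind('side12.png',(.573,-.144,.078)))
for f in('top9.png','top12.png'):
    print(f,pad(f));im=cv2.cvtColor(cv2.imread('pics/'+f),cv2.COLOR_BGR2GRAY)
    for v in(159,164,169,174): print(v,im[v,328:352].tolist())
E
```

```text
24.6 [ 0.5849 -0.1459  0.1064] [ 3.131 -0.226 -0.017] [-5.6  1.2  1.3] -0.0
[(223.0, 0.96), (221.5, 0.98), (220.3, 0.94), (215.8, 0.92), (213.8, 1.0), (210.2, 0.9)]
top9.png [np.float64(343.55), np.float64(343.33), np.float64(342.67), np.float64(342.45), np.float64(341.97), np.float64(341.55), np.float64(341.35), np.float64(340.66), np.float64(340.45), np.float64(340.47)]
159 [19, 18, 17, 20, 17, 31, 33, 27, 59, 24, 11, 13, 12, 10, 10, 30, 75, 90, 90, 91, 89, 90, 91, 93]
164 [17, 19, 14, 18, 37, 37, 36, 41, 21, 9, 10, 14, 12, 6, 15, 70, 86, 89, 92, 93, 93, 93, 91, 83]
169 [42, 42, 39, 39, 40, 36, 30, 18, 8, 11, 11, 11, 9, 14, 61, 80, 91, 90, 91, 90, 90, 91, 67, 19]
174 [25, 22, 23, 17, 23, 38, 76, 37, 12, 9, 10, 13, 10, 29, 75, 93, 93, 92, 89, 92, 93, 50, 13, 7]
top12.png [np.float64(342.03), np.float64(341.53), np.float64(341.32), np.float64(340.92), np.float64(340.44), np.float64(340.03), np.float64(339.48), np.float64(330.09), np.float64(338.67), np.float64(339.53)]
159 [18, 20, 19, 16, 21, 35, 33, 30, 67, 24, 10, 11, 8, 17, 70, 92, 96, 98, 95, 97, 97, 97, 91, 69]
164 [19, 16, 14, 18, 41, 40, 38, 37, 22, 12, 10, 15, 12, 42, 80, 98, 96, 97, 97, 97, 98, 95, 81, 61]
169 [47, 43, 42, 42, 43, 40, 30, 19, 12, 11, 11, 10, 24, 78, 99, 100, 96, 97, 95, 96, 98, 84, 58, 94]
174 [24, 21, 17, 17, 24, 52, 115, 40, 10, 9, 9, 19, 73, 93, 97, 96, 96, 96, 97, 97, 95, 72, 32, 43]
```

Jaw advanced 1.6 px (about 4 mm) while the pad's front edge stayed at the glass, so compression is about 3.8–4.8 mm. One small extra push on the next ball (about 0.4 rad) will centre it in the window.

Emit:
jog_arm(increments=[-0.2,0,-1.5,0,0,0,255,-0.2,0,-3.5,0,0,0,255,-0.2,0,-4,0,0,0,255,-2.5,0,-4,0,0,0,255,-5,-0.1,-4,0,0,0,255,-6.4,-0.1,-4,0,0,0,255,-6.4,-0.1,-3,0,0,0,255,-6.4,-0.1,-1.5,0,0,0,255,-6.4,-0.1,-0.3,0,0,0,255,-6.4,-0.1,-0.3,0,0,0,255])

```text
clock: 25.95
tool_pos: [0.5214, -0.1354, 0.1081]
tool_rot: [3.132, -0.226, -0.02]
contact_force: [0.5, -0.8, 0.7]
grip_width: -0.002
```

```bash
python3 - <<'E'
from h import *
inc(np.array([.573,-.144,.110])-.025*VX,-.15)
snap('side','side13.png');print(qfind('side13.png',(.573,-.144,.078)))
E
```

```text
25.95 [ 0.5214 -0.1354  0.1081] [ 3.132 -0.226 -0.02 ] [ 0.5 -0.8  0.7] -0.002
cm [ 2.73  0.09 -0.22] rot [0.002 0.012 0.006]
[(222.1, 0.98), (220.7, 0.96), (217.2, 1.0), (216.5, 0.94), (210.6, 1.02), (210.5, 0.92)]
```

Emit:
jog_arm(increments=[0.5,0.1,-0.2,0,0,0,255,1,0.1,-0.2,0,0,0,255,1.4,0.1,-0.2,0,0,0,255,1.8,0.1,-0.2,0,0,0,255,2.2,0.1,-0.2,0,0,0,255,2.5,0.1,-0.2,0,0,0,255,2.7,0.1,-0.2,0,0,0,255,2.7,0.1,-0.2,0,0,0,255,2,0.1,-0.2,0,0,0,255,1,0.1,-0.2,0,0,0,255])

```text
clock: 27.25
tool_pos: [0.5314, -0.1378, 0.1108]
tool_rot: [3.132, -0.226, -0.016]
contact_force: [-0.8, 0.0, -0.2]
grip_width: -0.002
```

Emit:
jog_arm(increments=[0,0,-1,0,0,0,255,-1,0,-3,0,0,0,255,-2,0,-6,0,0,0,255,-3,0,-9,0,0,0,255,-5,2,-12,0,0,0,255,-7,5,-14,0,0,0,255,-8,8,-14,0,0,0,255,-8,11,-14,0,0,0,255,-8,12,-14,0,0,0,255,-8,12,-14,0,0,0,255])

```text
clock: 28.5
tool_pos: [0.4365, -0.2451, 0.2521]
tool_rot: [3.132, -0.227, -0.016]
contact_force: [-0.0, -0.3, 0.1]
grip_width: -0.001
```

```bash
python3 - <<'E'
from h import *
st();snap('side','side14.png');snap('top','top14.png')
print(qfind('side14.png',(.573,-.144,.078)))
print(pad('top14.png'))
im=cv2.cvtColor(cv2.imread('pics/top14.png'),cv2.COLOR_BGR2GRAY)
for v in(159,174): print(v,im[v,328:352].tolist())
a=cv2.imread('pics/top14.png')[110:260,180:430];b=cv2.imread('pics/side14.png')[140:290,230:430]
cv2.imwrite('pics/v14.png',np.hstack([cv2.resize(a,(420,252),interpolation=3),cv2.resize(b,(336,252),interpolation=3)]))
E
```

```text
28.5 [ 0.4365 -0.2451  0.2521] [ 3.132 -0.227 -0.016] [-0.  -0.3  0.1] -0.001
[(237.2, 1.48), (235.6, 1.46), (234.0, 1.44), (230.6, 1.5), (228.1, 1.42), (222.3, 1.4)]
[np.float64(341.51), np.float64(341.4), np.float64(340.91), np.float64(340.49), np.float64(340.11), np.float64(339.5), np.float64(339.36), np.float64(330.05), np.float64(338.42), np.float64(338.92)]
159 [20, 20, 20, 15, 22, 33, 37, 48, 69, 25, 10, 10, 9, 24, 76, 97, 96, 95, 96, 99, 99, 101, 84, 52]
174 [26, 25, 16, 16, 24, 51, 102, 38, 10, 6, 8, 27, 77, 98, 98, 96, 95, 96, 96, 98, 84, 44, 32, 45]
```

```bash
python3 - <<'E'
from h import *
for f in('top9.png','top14.png'):
    h=cv2.cvtColor(cv2.imread('pics/'+f),cv2.COLOR_BGR2HSV)[145:185,308:345]
    m=((h[...,1]>150)&(h[...,2]>25)).astype(np.uint8);ys,xs=np.nonzero(m)
    hull=cv2.convexHull(np.c_[xs,ys].astype(np.int32));print(f,cv2.minEnclosingCircle(hull),len(xs))
b=cv2.imread('pics/side14.png')
# bottle axis in side view: brown pixel centroid per row
h=cv2.cvtColor(b,cv2.COLOR_BGR2HSV)
for v in range(170,215,6):
    x=np.nonzero((h[v,325:375,1]>150)&(h[v,325:375,0]<14))[0]; print(v,(x.min()+325,x.max()+325) if len(x) else None)
print('proj axis',[np.round(proj(cal['side'],(.5977,.0425,z)),1).tolist() for z in(.05,.1,.14)])
# lever: paddle expected up vs down
lp=np.array([.573,-.144,0])+.072*VY-.085*VX
for z in(.06,.05):print(np.round(proj(cal['side'],lp+[0,0,z]),1))
g=cv2.cvtColor(b,cv2.COLOR_BGR2GRAY);ys,xs=np.nonzero(g[215:245,320:350]<25);print(xs.mean()+320,ys.mean()+215,len(xs))
print(arm.hand_in());st()
E
```

```text
top9.png ((16.4375, 20.125), 12.637624740600586) 306
top14.png ((16.0, 19.75), 12.412291526794434) 309
170 None
176 None
182 (np.int64(339), np.int64(354))
188 (np.int64(339), np.int64(353))
194 (np.int64(342), np.int64(354))
200 None
206 None
212 None
proj axis [[347.0, 206.5], [347.2, 189.2], [347.4, 174.8]]
[335.5 231.5]
[335.5 235.2]
335.50375939849624 231.39097744360902 133
the job is handed in; nothing more can be done
None
the job is handed in; nothing more can be done
```

The brown bottle (the medium one of three, cap top measured at 122 mm) is clamped upright in the vise, and the job is handed in. It took about 29 s of the 72 s. No verdict is reported.

- **Seating:** I set the bottle against both faces of the V and let go. After tightening, its position in the top view had shifted by under 1 px, about 1 mm. In the side view its outline stayed on the upright axis I computed.
- **Jaw and lever:** I slid the jaw up to the glass with the lever held down and felt no contact force, then let the lever spring back. At the last check the paddle's image position matched the "up" height to within 0.1 px.
- **Clamping:** I turned the handle clockwise about 2.7 rad in three pushes. The jaw moved about 5 mm while the pad's front edge stayed at the glass, so I estimate the pad is pressed in by 4.5–5 mm. This is read from pixel edges and is good to roughly 0.7 mm.
- **Arm:** it retracted clear of everything, and the force reading was about 0.

My last overview picture could not be viewed because the 12-picture limit was reached. The final checks are therefore numerical measurements on saved images. I did not re-check the tweezers, timer and dropper in images at the end; the arm's moves were planned away from them.

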